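# Lock the handle-fitting spindle with the sled bar

### The arm

A 6-joint arm with a two-finger parallel gripper is mounted at the origin on the work surface. World frame = base frame: x ahead of the robot, y to its left, z up, the work surface at z = 0. Lengths are in m, angles in rad, forces in N, time in s.
With the tool pointing down it reaches from about 0.4 to 0.825 m from the base axis. Payload 7 kg.
Tool frame: the origin (TCP) lies on the mounting face of the last link; the fingertips stand 178 mm ahead of it and the grasp point (between the pads) lies 159 mm ahead of it; z points along the fingers, y is the direction in which the jaws open and shut (so a half turn about z gives the same grasp; the last joint's range is limited). The gripper opens to 88 mm and grips with 3 to 60 N. Pads are 19 mm wide; open, the fingers measure 130 mm over their backs; the gripper's body (78 mm by 193 mm) begins 47 mm behind the grasp point.
Start: joints at [-1.047, 0.359, 0.012, 0, -1.224, -0.288], TCP at [0.158, -0.656, 0.405] pointing down, gripper open.
Joint ranges: [-3.07, 3.07], [-1.43, 2.12], [-1.02, 1.25], [-3.03, 1.67], [-3.05, -0], [-3.03, 3.03]. Speed limits (rad/s): [2.39, 2.39, 3.01, 3.14, 3.14, 3.14].

### API

Orientations are given as [roll, pitch, yaw] about the fixed x, y, z axes, in that order (R = Rz(yaw) Ry(pitch) Rx(roll)).
In Python, from station import * gives the robot as it stands.
- The arm moves only by the tool arm_command, never from a script. Its argument "targets" is a list of rows, each a list of 3 entries, a list of its own where there are three numbers: the turn, a rotation vector about the world's x, y, z in rad, then the shift along the world's x, y, z in mm, then the closure, from 0 (fully open) to 1 (shut). In form: [[[wx, wy, wz], [tx, ty, tz], fingers], ...]. A call has 1 to 8 rows; each row shifts and turns the commanded pose from where the row before left it; what a row does not reach is not made up. A row lasts 1/10 s, in which the tool goes at most 50 mm and 8.59 degrees, less where a joint would pass 70% of its speed; a pose out of reach is approached as far as the arm can. A call with a gripper value outside its range is refused whole. The fingers move at their own pace and stop on an object; "squeeze" is the grip in N (left out, the last holds). Time passes only in rows, so rows that do not move let the fingers close. It gives the time, the measured TCP pose, the force and the opening at its end, in the units of the state.
- get_state(): the state, without advancing time (a new reading comes with each control period).
- grab_frame(name): name is "side" or "top"; returns (picture, depth): 420x560x3 uint8, red, green, blue; 420x560 float32, m along the optical axis (not along the pixel's ray), 0 where there is no reading.
- camera_params(name): a dict with "mtx" (3x3 intrinsics, pixels), "k1" (the pictures are not rectified: a ray, as slopes to the right and down, at radius r is drawn at 1 + k1 r^2 times it, then the intrinsics apply), "eye" and "orientation" of the camera in the world. Camera axes: x right, y down, z forward; pixel columns grow to the right and rows downward; lengths in m; the calibration is good to about 2 mm. A picture is of the moment at which its call begins. camera_params takes no time and is no camera call.
- job_done(): hands the job in, once; it reports no verdict.
The state is a dict: "t": time; "q": joint angles; "qd": joint speeds; "joint_efforts": joint torques, N m; "eef_pos": TCP position; "ee_rot": TCP orientation; "force": force on the tool from outside, world axes, zero at the start; "moment": the same for the moment, N m; "width": finger opening in m.
Only numpy, scipy, OpenCV 4.12 (cv2) and the standard library are available. Lean on these libraries where they do the work, as an engineer would, in place of code of your own. Each camera call takes 0.05 s, during which the arm holds its last target.

### The job

Lock the spindle of the curling-handle fitting jig so that a handle can be bolted up on it: with a fingertip, push the red drive peg round until the slot in the brass disc lines up with the lock bar. Then push the sled along its rail by its rubber-faced plate until it is fully home, with the bar right through the disc and into the keeper. Only push: do not grip or force the peg or the plate, and leave the loose handle, sleeve, bumper ring and hex key where they lie.

Things in the scene. Friction and masses are not known exactly. Their poses are not given: they have to be found in the camera images.
- jig: Fixed green base plate of the fitting jig, 110 (x) by 400 (y) by 8 mm; origin at the centre of its underside, on the shelf top. A steel rail 16 mm wide runs along its y axis at x = 0, y = -30 to +195 mm, top 18 mm above the shelf. The spindle axis is vertical at x = 0, y = -85 mm. Rail and end stops rise no higher than 20 mm.
- keeper (a point): Centre of the opening of the dark keeper bracket fixed on the plate behind the disc, at jig x = 0, y = -150 mm, 30 mm above the shelf; the bracket is 38 mm wide (x), 26 mm long (y), top 42 mm above the shelf, and its opening for the bar's end is 14 mm wide.
- disc (a joint): Turn of the slotted disc about its vertical spindle, rad, growing counter-clockwise seen from above. The slot is lined up with the bar (parallel to the jig's y) at 0 and equally at pi (3.14) or any whole multiple of pi. It turns freely either way without stops, with light friction (about 0.04 N m, 1 to 2 N at the peg), and stays where it is left.
- slot_centre (a point): Centre of the disc's slot, on the spindle axis, 30 mm above the shelf; its axes turn with the disc: y along the slot, x away from the drive peg, z up. The brass disc is 90 mm in diameter, top 42 mm above the shelf; the slot is 14 mm wide, open above, runs right across the disc and widens to 23 mm at the rim.
- stud_top (a point): Top of the threaded handle stud on the spindle axis, 72 mm above the shelf, 10 mm in diameter; it stands on a round steel hub 38 mm in diameter, top 48 mm above the shelf, that bridges the middle of the slot.
- peg_top (a point): Top centre of the red drive peg, 76 mm above the shelf: an upright round peg 12 mm in diameter fixed on the disc 34 mm from the spindle axis, at right angles to the slot; it stands on the disc's top (42 mm). Pushed sideways it turns the disc. At disc = 0 it is on the jig's -x side of the spindle, at pi/2 on the -y side, at pi on the +x side.
- sled (a joint): Travel of the sled along the rail towards the jig's -y, m, from 0 (fully back) to 0.145 (fully home against its stop). It needs about 2.5 N and stays where it is left. The bar tip meets the disc's rim at about 0.033 and goes on only if the slot is lined up within about 0.15 rad; its tapered nose then brings the disc into line. At 0.145 the tip is 15 mm inside the keeper.
- push_face (a point): Centre of the outer face of the black rubber push_pad on the sled's upright aluminium push_plate, facing the jig's +y, 66 mm above the shelf, at jig x = 0, y = 181 mm less the sled's travel. Plate and pad, 5 mm thick each, are 38 mm wide (x), span 45 to 87 mm above the shelf and stand on the back end of the sled, an aluminium block 44 mm wide, 60 mm long, top 45 mm.
- bar_tip (a point): Tip of the steel lock bar, 30 mm above the shelf. The bar is fixed to the sled, 10 mm wide and 12 mm high (24 to 36 mm above the shelf), reaches 128 mm from the sled's front towards the jig's -y and tapers to 4 mm over its last 12 mm.
- handle: Loose yellow curling handle standing on its round foot, 74 mm in diameter, 75 mm high, its grip reaching 77 mm along its +x from the foot's centre; origin at the centre of the underside. Leave alone.
- sleeve: Loose chrome handle sleeve, a tube 34 mm in diameter and 46 mm high standing on end; origin at the centre of the underside. Leave alone.
- bumper: Loose black rubber bumper ring, 74 mm in diameter, 16 mm high, lying flat; origin at the centre of the underside. Leave alone.
- hexkey: Loose L-shaped steel hex key of 8 mm bar lying flat, long arm 104 mm along its x, short arm 30 mm along its +y at the +x end; origin under the middle of the long arm. Leave alone.

How it is judged:
By the outcome, as a careful person would: the job done as asked, in the order asked, and still so for the second after the job is handed in, with the robot touching nothing.
It also fails if it takes over 54 s, if anything falls off the work surface, if the arm or the gripper's body presses on something with over 40 N, if the wrist force passes 120 N, or if a joint passes its speed limit or range.

## Working session

There is one attempt and no reset: what is moved stays moved. The work goes in short steps, Python scripts to look and compute and a tool call to move; the robot and the scene stay as the last step left them, time stands still between calls to the robot, and variables do not carry over. Pictures are saved under pics/ and viewed, and the job is handed in when it is done.

Besides the shell and the picture viewer there is one more tool, called after ">>>" as a command line: name --argument value ..., lists and objects as JSON in quotes. arm_command: Moves the arm, as the interface text tells. Its arguments: {"type":"object","properties":{"targets":{"type":"array"},"squeeze":{"type":"number"}},"required":["targets"]}

```bash
mkdir -p pics
python3 - <<'E'
from station import *
import cv2,numpy as np
for n in("side","top"):
    im,d=grab_frame(n);p=camera_params(n);print(n,p)
    np.savez(f"pics/{n}0.npz",im=im,d=d)
    cv2.imwrite(f"pics/{n}0.png",im[:,:,::-1])
s=get_state();print(s)
E
```

```text
side {'mtx': array([[470.49499382,   0.        , 283.11536106],
       [  0.        , 470.49499382, 206.19718065],
       [  0.        ,   0.        ,   1.        ]]), 'k1': 0.05122022597788161, 'eye': array([0.15280897, 0.5784876 , 0.51287961]), 'orientation': array([-2.1033949 , -0.00362886, -2.52194774])}
top {'mtx': array([[487.07427287,   0.        , 272.01301635],
       [  0.        , 487.07427287, 205.61895378],
       [  0.        ,   0.        ,   1.        ]]), 'k1': -0.10085983730640012, 'eye': array([0.4671628 , 0.00695021, 0.98130899]), 'orientation': array([-3.0400621 ,  0.02426575, -1.59341117])}
{'t': 0.1, 'q': array([-1.04688428e+00,  3.59293343e-01,  1.11623191e-02, -2.70533448e-04,
       -1.22410734e+00, -2.88116682e-01]), 'qd': array([-6.72902325e-05, -1.08470474e-03,  2.63970105e-03, -3.05469306e-05,
        8.88421716e-04,  1.16994540e-04]), 'joint_efforts': array([-1.55753703e-03, -5.84164560e+01,  2.93747234e+01,  7.01548398e+00,
        1.01485665e-02, -5.25106759e-05]), 'eef_pos': array([ 0.15765284, -0.65615556,  0.40384237]), 'ee_rot': array([ 3.14013779e+00, -1.65930568e-04, -2.90588928e+00]), 'force': array([ 0.322781  ,  0.59985978, -0.34079713]), 'moment': array([ 0.01147866, -0.0440221 ,  0.00765385]), 'width': 0.0880005550480884}
```

View pics/top0.png

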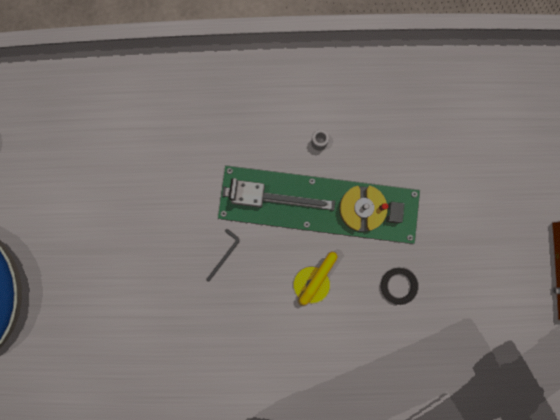

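View pics/side0.png

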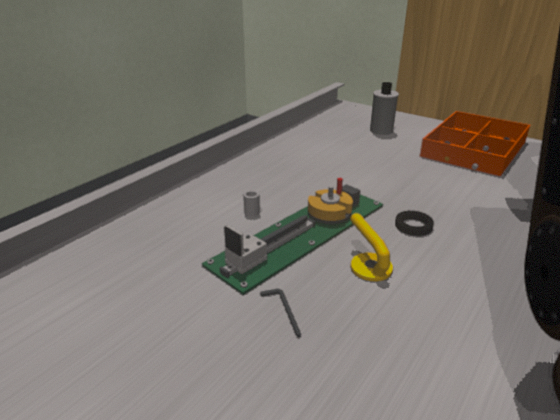

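The top view shows the plate running from about (222,190) to (416,215). The disc is at (364,208), the peg near (384,206) on the keeper side, the sled fully back at (247,193), the handle at (313,285), the bumper at (399,286) and the sleeve at (320,140).

```bash
cat > h.py <<'E'
import numpy as np,cv2
from scipy.spatial.transform import Rotation as R
from station import *
def cam(n):
    p=camera_params(n);return p,R.from_euler('xyz',p['orientation']).as_matrix()
def ray(n,uv):
    p,M=cam(n);uv=np.atleast_2d(uv).astype(float);K=p['mtx']
    d=np.c_[(uv[:,0]-K[0,2])/K[0,0],(uv[:,1]-K[1,2])/K[1,1]];s=d.copy()
    for _ in range(20): s=d/(1+p['k1']*(s**2).sum(1,keepdims=True))
    return p['eye'],np.c_[s,np.ones(len(s))]@M.T, np.c_[s,np.ones(len(s))]
def onz(n,uv,z):
    e,d,_=ray(n,uv);return e+d*((z-e[2])/d[:,2])[:,None]
def proj(n,P):
    p,M=cam(n);c=(np.atleast_2d(P)-p['eye'])@M;s=c[:,:2]/c[:,2:]
    s=s*(1+p['k1']*(s**2).sum(1,keepdims=True));K=p['mtx'];return s*[K[0,0],K[1,1]]+[K[0,2],K[1,2]]
def tri(uvt,uvs):
    e1,d1,_=ray('top',uvt);e2,d2,_=ray('side',uvs);d1,d2=d1[0],d2[0]
    a=np.linalg.lstsq(np.c_[d1,-d2],e2-e1,rcond=None)[0];A=e1+a[0]*d1;B=e2+a[1]*d2
    return (A+B)/2,np.linalg.norm(A-B)
def redmask(im):
    h=cv2.cvtColor(im,cv2.COLOR_RGB2HSV)
    return ((((h[...,0]<6)|(h[...,0]>172))&(h[...,1]>170)&(h[...,2]>70))*255).astype('uint8')
E
python3 - <<'E'
from h import *
for n in('top','side'):
    f=np.load(f'pics/{n}0.npz');im,d=f['im'],f['d']
    h=cv2.cvtColor(im,cv2.COLOR_RGB2HSV)
    g=((h[...,0]>60)&(h[...,0]<90)&(h[...,1]>120)).astype('uint8')*255
    cs=cv2.findContours(g,0,1)[0];c=max(cs,key=cv2.contourArea)[:,0]
    P=onz(n,c,0.008)[:,:2]
    r=cv2.minAreaRect((P*1000).astype('float32'));print(n,'plate',r)
    print(cv2.boxPoints(r))
    m=redmask(im);k,l,st,ce=cv2.connectedComponentsWithStats(m)
    print('red',[(st[i],ce[i]) for i in range(1,k) if st[i,4]<200])
    x=slice(150,260) 
    if n=='top':
        y=((h[...,0]>15)&(h[...,0]<32)&(h[...,1]>120)&(h[...,2]>90)).astype('uint8')
        k,l,st,ce=cv2.connectedComponentsWithStats(y)
        print('yellow',[(st[i],ce[i]) for i in range(1,k) if st[i,4]>100])
    big=cv2.resize(im[150:320,200:430] if n=='top' else im[160:350,190:450],None,fx=3,fy=3,interpolation=2)
    cv2.imwrite(f'pics/{n}0z.png',big[:,:,::-1])
# table depth
f=np.load('pics/top0.npz');d=f['d']
for uv in [(200,150),(364,250),(250,340),(300,173),(364,200)]:
    e,dd,_=ray('top',uv);print(uv,e+dd[0]*d[uv[1],uv[0]])
E
```

```text
top plate ((548.5430297851562, 135.4956817626953), (0.0, 0.0), 0.0)
[[548.543   135.49568]
 [548.543   135.49568]
 [548.543   135.49568]
 [548.543   135.49568]]
red [(array([381, 204,   7,   5,  25], dtype=int32), array([384.36, 206.  ]))]
yellow [(array([340, 186,  21,  44, 595], dtype=int32), array([350.63697479, 207.79831933])), (array([367, 186,  20,  44, 536], dtype=int32), array([375.72947761, 207.88246269])), (array([ 293,  252,   45,   53, 1290], dtype=int32), array([314.03565891, 281.09534884]))]
side plate ((131.174560546875, -73.8775405883789), (0.0, 0.0), 0.0)
[[131.17456 -73.87754]
 [131.17456 -73.87754]
 [131.17456 -73.87754]
 [131.17456 -73.87754]]
red [(array([338, 179,   4,   2,   5], dtype=int32), array([339.4, 179.2]))]
(200, 150) [ 0.68730321  0.17494029 -0.00223489]
(364, 250) [ 0.4735532  -0.15424428 -0.00103116]
(250, 340) [ 0.300039    0.07845269 -0.00165752]
(300, 173) [ 0.63332754 -0.03011691 -0.0015391 ]
(364, 200) [ 0.56919385 -0.15005264  0.04804186]
```

View pics/top0z.png

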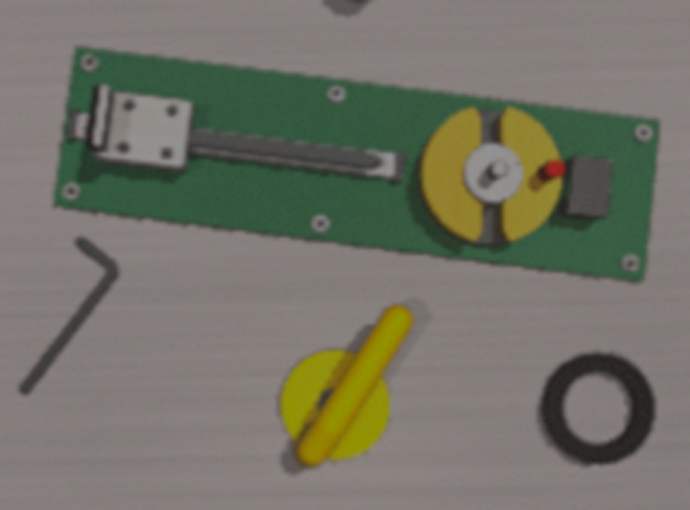

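View pics/side0z.png

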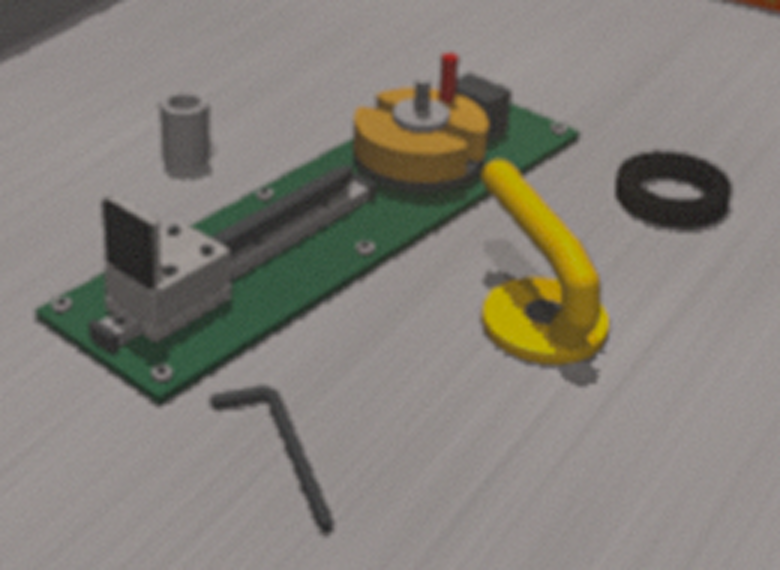

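Run:
```python
from h import *
f=np.load('pics/top0.npz');im=f['im'];h=cv2.cvtColor(im,cv2.COLOR_RGB2HSV);print(h[225,270],h[215,235],h[180,330])
f=np.load('pics/side0.npz');im2=f['im'];h2=cv2.cvtColor(im2,cv2.COLOR_RGB2HSV);print(h2[263,290],h2[181:195:2,338:342])
for n,H in(('top',h),('side',h2)):
    g=((H[...,0]>65)&(H[...,0]<88)&(H[...,1]>130)&(H[...,2]>30)).astype('uint8')*255
    g=cv2.morphologyEx(g,cv2.MORPH_OPEN,np.ones((3,3)))
    cs=cv2.findContours(g,0,1)[0];c=max(cs,key=cv2.contourArea)[:,0];print(n,len(c))
    P=(onz(n,c,0.008)[:,:2]*1000).astype('float32')
    r=cv2.minAreaRect(P);print(r);print(cv2.boxPoints(r))
```

```text
[55 36 79] [ 70 108  90] [ 69 100  87]
[69 69 48] [[[  2 151  91]
  [  2 150  95]
  [  1 159  96]
  [  1 130  92]]

 [[  3 159  90]
  [  2 154  98]
  [  3 151  96]
  [  3 117  94]]

 [[  1 163  89]
  [  1 159  98]
  [  3 160  94]
  [  2 118  97]]

 [[179 160  94]
  [  2 158  97]
  [  3 160  94]
  [  1 126  87]]

 [[  3 169  89]
  [  3 155  99]
  [  3 155  94]
  [  2 129  81]]

 [[178 156  93]
  [  3 158  95]
  [  3 158  89]
  [  9 135  91]]

 [[  5 148  95]
  [  4 168  91]
  [  7 149  94]
  [ 16 159 120]]]Traceback (most recent call last):
  File "<stdin>", line 7, in <module>
ValueError: max() iterable argument is empty
```

The zoomed views show a clean plate outline. The slot runs across the rail, with the peg at about (384,206) in the top image and its tip at (339,179) in the side image. Next I measure with lower saturation thresholds.

```bash
sed -i 's/>170)&(h\[...,2\]>70/>115)\&(h[...,2]>60/' h.py
python3 - <<'E'
from h import *
for n in('top','side'):
    im=np.load(f'pics/{n}0.npz')['im'];H=cv2.cvtColor(im,cv2.COLOR_RGB2HSV)
    g=((H[...,0]>58)&(H[...,0]<90)&(H[...,1]>75)).astype('uint8')*255
    g=cv2.morphologyEx(g,cv2.MORPH_OPEN,np.ones((3,3)))
    cs=cv2.findContours(g,0,1)[0];c=max(cs,key=cv2.contourArea)[:,0]
    P=(onz(n,c,0.008)[:,:2]*1000).astype('float32')
    r=cv2.minAreaRect(P);print(n,r);print(cv2.boxPoints(r))
    m=redmask(im);k,l,st,ce=cv2.connectedComponentsWithStats(m)
    for i in range(1,k):
        if 300<ce[i][0]<400 and 150<ce[i][1]<220: print('red',st[i],ce[i])
    if n=='top':
        y=((H[...,0]>15)&(H[...,0]<32)&(H[...,1]>120)&(H[...,2]>80)).astype('uint8')
        y[235:]=0;yy,xx=np.nonzero(y);pts=np.c_[xx,yy].astype('int32')
        hull=cv2.convexHull(pts);Q=(onz(n,hull[:,0],.042)[:,:2]*1000).astype('float32')
        print('disc',cv2.minEnclosingCircle(Q),cv2.fitEllipse(Q))
E
```

```text
top ((577.7047119140625, -1.1421356201171875), (264.4840393066406, 106.80261993408203), 81.34479522705078)
[[ 505.01074 -123.8419 ]
 [ 610.59705 -139.91441]
 [ 650.3987   121.55763]
 [ 544.8124   137.63014]]
red [381 204   8   5  30] [384.53333333 206.1       ]
disc ((554.9241943359375, -149.3701171875), 45.95014953613281) ((555.040771484375, -149.2537384033203), (89.33004760742188, 91.6726303100586), 4.656886577606201)
side ((544.3034057617188, 7.0698089599609375), (267.560546875, 57.42478942871094), 78.78111267089844)
[[ 490.11166 -118.56785]
 [ 546.4392  -129.74028]
 [ 598.4951   132.70746]
 [ 542.1676   143.8799 ]]
red [337 178   5  16  65] [339.16923077 185.47692308]
```

Run:
```python
from h import *
for n,b in(('top',(205,155,430,255)),('side',(195,180,390,300))):
    im=np.load(f'pics/{n}0.npz')['im'];H=cv2.cvtColor(im,cv2.COLOR_RGB2HSV)
    g=((H[...,0]>58)&(H[...,0]<90)&(H[...,1]>70)).astype('uint8')*255
    g=cv2.morphologyEx(g,cv2.MORPH_OPEN,np.ones((3,3)))
    yy,xx=np.nonzero(g);k=(xx>b[0])&(xx<b[2])&(yy>b[1])&(yy<b[3])
    hull=cv2.convexHull(np.c_[xx,yy][k].astype('int32'))[:,0]
    P=(onz(n,hull,0.008)[:,:2]*1000).astype('float32')
    r=cv2.minAreaRect(P);print(n,r);bx=cv2.boxPoints(r);print(bx)
    ps=sorted(bx.tolist(),key=lambda p:p[1]);v=np.mean(ps[2:],0)-np.mean(ps[:2],0);print('jig y dir',v/np.linalg.norm(v),'yaw',np.degrees(np.arctan2(-v[0],v[1])))
print('peg top tri',tri((384.8,206),(339.4,178.5)))
print('peg top onz',onz('top',(385,205.5),.076))
```

```text
top ((567.7198486328125, -65.75486755371094), (395.2898864746094, 107.03524017333984), 81.2781982421875)
[[ 484.85083 -252.99905]
 [ 590.6483  -269.22955]
 [ 650.58887  121.48932]
 [ 544.7914   137.71982]]
jig y dir [0.15163694 0.98843626] yaw -8.72180163910569
side ((565.4761352539062, -62.56675720214844), (397.19024658203125, 109.7744140625), 81.28631591796875)
[[ 481.1359  -250.5544 ]
 [ 589.64325 -267.18488]
 [ 649.8164   125.42088]
 [ 541.309    142.05136]]
jig y dir [0.15149703 0.98845771] yaw -8.71369151968828
peg top tri (array([ 0.55402367, -0.1839342 ,  0.07550846]), np.float64(0.0001877135037414782))
peg top onz [[ 0.55482283 -0.18429423  0.076     ]]
```

>>> arm_command --targets '[[[0,0,0],[15,20,0],1],[[0,0,0],[26,34,-4],1],[[0,0,0],[26,34,-6],1],[[0,0,0],[26,34,-8],1],[[0,0,-0.04],[26,34,-8],1],[[0,0,-0.04],[26,34,-8],1],[[0,0,-0.04],[26,34,-8],1],[[0,0,-0.04],[26,34,-8],1]]' --squeeze 5

```text
t: 0.9
eef_pos: [0.3553, -0.3967, 0.3543]
ee_rot: [3.141, -0.0, -3.068]
force: [0.7, -0.4, 0.5]
width: 0.0296
```

>>> arm_command --targets '[[[0,0,-0.04],[26,34,-8],1],[[0,0,-0.04],[26,34,-8],1],[[0,0,0],[26,34,-8],1],[[0,0,0],[26,34,-8],1],[[0,0,0],[26,34,-6],1],[[0,0,0],[26,34,-4],1],[[0,0,0],[10,17,0],1],[[0,0,0],[0,0,0],1]]'

```text
t: 1.7
eef_pos: [0.522, -0.1752, 0.3121]
ee_rot: [3.142, -0.001, 3.14]
force: [-0.0, -0.1, 0.1]
width: 0.0003
```

>>> arm_command --targets '[[[0,0,0],[0,-6,-20],1],[[0,0,0],[0,-5,-25],1],[[0,0,0],[0,0,-21],1],[[0,0,0],[0,0,-10],1],[[0,0,0],[0,0,0],1]]'

```text
t: 2.2
eef_pos: [0.5198, -0.1888, 0.2354]
ee_rot: [3.141, -0.003, 3.137]
force: [-0.1, -0.3, 0.0]
width: 0.0005
```

Run:
```python
from h import *
o=[]
for n,b in(('top',(300,150,450,262)),('side',(260,130,430,257))):
    im,d=grab_frame(n);np.savez(f"pics/{n}1.npz",im=im,d=d)
    o.append(cv2.resize(im[b[1]:b[3],b[0]:b[2]],(400,300),interpolation=2))
cv2.imwrite('pics/a1.png',np.hstack(o)[:,:,::-1])
s=get_state();print(s['eef_pos'],s['force'],s['t'])
# plan
S=np.array([.5548,-.149]);pr=None
for th in np.radians([-90.5,-82,-74,-66,-58,-50,-42,-34,-26,-18,-12,-8.7]):
    u=np.array([np.cos(th),np.sin(th)]);t=np.array([-u[1],u[0]]);c=S+.037*u-.0155*t
    print(round(np.degrees(th),1),(c*1000).round(1),None if pr is None else ((c-pr)*1000).round(1));pr=c
```

```text
[ 0.52085288 -0.18861288  0.23725871] [0.50795498 0.14387918 0.59551154] 2.3
-90.5 [ 539.  -185.9] None
-82.0 [ 544.6 -187.8] [ 5.6 -1.9]
-74.0 [ 550.1 -188.8] [ 5.5 -1. ]
-66.0 [ 555.7 -189.1] [ 5.6 -0.3]
-58.0 [ 561.3 -188.6] [5.6 0.5]
-50.0 [ 566.7 -187.3] [5.4 1.3]
-42.0 [ 571.9 -185.3] [5.2 2. ]
-34.0 [ 576.8 -182.5] [4.9 2.7]
-26.0 [ 581.3 -179.2] [4.5 3.4]
-18.0 [ 585.2 -175.2] [3.9 4. ]
-12.0 [ 587.8 -171.9] [2.6 3.3]
-8.7 [ 589.  -169.9] [1.3 1.9]
```

View pics/a1.png

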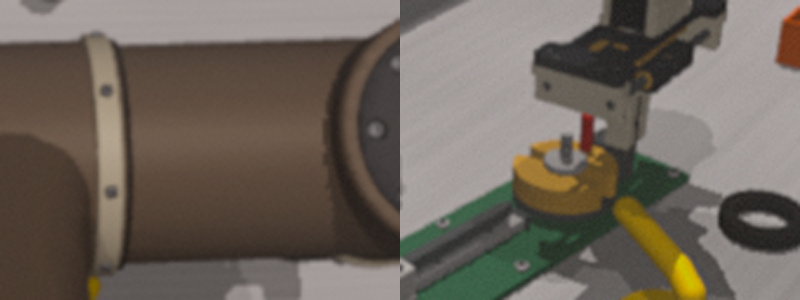

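The side view shows the closed fingers beside the red peg on the robot side, with the tips above the disc. I'll start pushing round.

>>> arm_command --targets '[[[0,0,0],[8,0,0],1],[[0,0,0],[6,0,0],1],[[0,0,0],[3,0,0],1],[[0,0,0.07],[3,-1,0],1],[[0,0,0.07],[3,-1,0],1],[[0,0,0.07],[3,-0.5,0],1],[[0,0,0.07],[2.5,-0.5,0],1],[[0,0,0],[0,0,0],1]]'

```text
t: 3.1
eef_pos: [0.5495, -0.1913, 0.2368]
ee_rot: [-3.142, -0.0, -2.865]
force: [0.4, -0.5, 0.9]
width: 0.0008
```

```bash
cat > look.py <<'E'
from h import *
import sys
k=sys.argv[1]
im,d=grab_frame('side');np.savez(f"pics/side{k}.npz",im=im,d=d)
cv2.imwrite(f'pics/s{k}.png',cv2.resize(im[150:257,260:430],(680,428),interpolation=2)[:,:,::-1])
m=redmask(im);m[:150]=0;m[215:]=0;m[:,:300]=0;m[:,390:]=0
n,l,st,ce=cv2.connectedComponentsWithStats(m)
print([(st[i],ce[i]) for i in range(1,n) if st[i,4]>8])
s=get_state();print(s['eef_pos'],s['ee_rot'],s['force'],s['t'])
S=np.array([.5548,-.149])
for th in range(-92,3,8):
    print(th,proj('side',[*(S+.034*np.array([np.cos(np.radians(th)),np.sin(np.radians(th))])),.076]).round(1))
E
python3 look.py 2
```

```text
[(array([333, 178,   4,  15,  41], dtype=int32), array([334.6097561 , 185.31707317]))]
[ 0.54941966 -0.19127927  0.2367547 ] [-3.14156538e+00  2.20793867e-04 -2.86727610e+00] [-0.64369366  0.04037063 -0.62987648] 3.15
-92 [[339.4 178.5]]
-84 [[337.3 177.9]]
-76 [[335.1 177.5]]
-68 [[332.8 177.1]]
-60 [[330.5 177. ]]
-52 [[328.2 176.9]]
-44 [[325.9 177. ]]
-36 [[323.7 177.3]]
-28 [[321.6 177.7]]
-20 [[319.7 178.2]]
-12 [[318.  178.9]]
-4 [[316.4 179.7]]
```

View pics/s2.png

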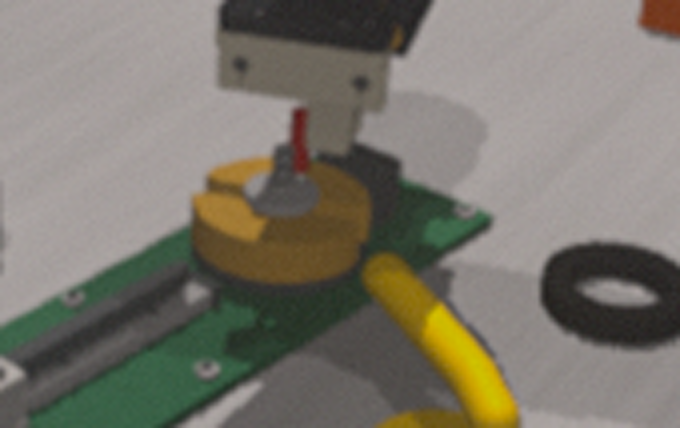

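The peg has turned to about -74° in the world (334.6,185 in the side image) and is following the finger. I'll carry on round the circle.

>>> arm_command --targets '[[[0,0,0.07],[3,0,0],1],[[0,0,0.07],[3,0,0],1],[[0,0,0.07],[2.8,0.5,0],1],[[0,0,0.07],[2.8,0.5,0],1],[[0,0,0.07],[2.8,0.6,0],1],[[0,0,0.07],[2.7,0.7,0],1],[[0,0,0.07],[2.6,1,0],1],[[0,0,0.07],[2.6,1,0],1]]'

```text
t: 3.95
eef_pos: [0.5713, -0.187, 0.2367]
ee_rot: [3.141, -0.0, -2.305]
force: [-0.1, -2.0, 0.3]
width: 0.0006
```

```bash
python3 look.py 3|head -5
```

```text
[(array([323, 177,   6,  16,  67], dtype=int32), array([325.73134328, 184.20895522]))]
[ 0.57174357 -0.18690661  0.23667258] [ 3.14153748e+00 -1.65145238e-04 -2.30091695e+00] [-0.17908564 -0.58973846  0.45561402] 4.0
-92 [[339.4 178.5]]
-84 [[337.3 177.9]]
-76 [[335.1 177.5]]
```

>>> arm_command --targets '[[[0,0,0.07],[2.5,1.5,0],1],[[0,0,0.07],[2.5,1.6,0],1],[[0,0,0.07],[2.3,1.8,0],1],[[0,0,0.07],[2.2,2,0],1],[[0,0,0.07],[2,2.1,0],1],[[0,0,0.07],[1.8,2.2,0],1],[[0,0,0.07],[1.6,2.3,0],1],[[0,0,0.08],[1.6,2.4,0],1]]'

```text
t: 4.8
eef_pos: [0.588, -0.1711, 0.2368]
ee_rot: [-3.141, -0.0, -1.736]
force: [0.1, -0.6, -0.3]
width: 0.0005
```

>>> arm_command --targets '[[[0,0,0],[0,0,0],1],[[0,0,0],[0,0,0],1]]'

```text
t: 5.0
eef_pos: [0.588, -0.171, 0.2367]
ee_rot: [-3.141, 0.0, -1.74]
force: [0.3, 0.5, -0.3]
width: 0.0008
```

```bash
python3 look.py 4
```

```text
[(array([314, 179,   6,  16,  71], dtype=int32), array([316.78873239, 186.14084507]))]
[ 0.58796128 -0.17109169  0.23674411] [-3.14130258e+00  1.63708593e-04 -1.73920384e+00] [0.52389245 0.35962385 0.75870221] 5.05
-92 [[339.4 178.5]]
-84 [[337.3 177.9]]
-76 [[335.1 177.5]]
-68 [[332.8 177.1]]
-60 [[330.5 177. ]]
-52 [[328.2 176.9]]
-44 [[325.9 177. ]]
-36 [[323.7 177.3]]
-28 [[321.6 177.7]]
-20 [[319.7 178.2]]
-12 [[318.  178.9]]
-4 [[316.4 179.7]]
```

View pics/s4.png

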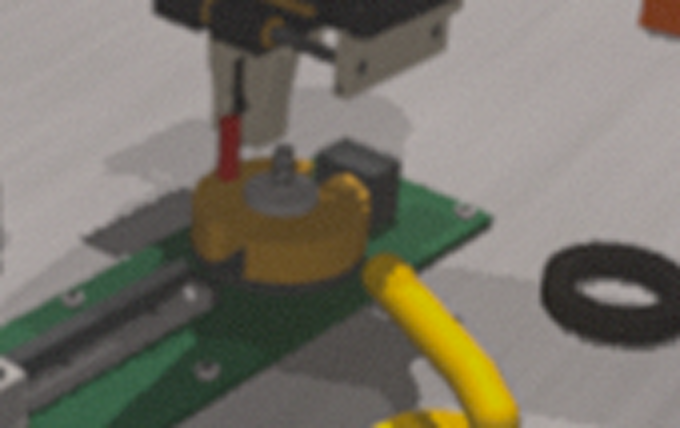

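The peg is at about -8° in the world (316.8,186 in the side image), and the slot mouth points along the bar. I'll back off, lift, and cross to the push plate.

>>> arm_command --targets '[[[0,0,0],[-1,-7,0],1],[[0,0,0],[-1,-8,0],1],[[0,0,0],[0,0,20],1],[[0,0,0],[0,0,30],1],[[0,0,0],[0,5,10],1],[[0,0,0.017],[1,25,0],1],[[0,0,0],[2,40,0],1],[[0,0,0],[2,40,0],1]]'

```text
t: 5.85
eef_pos: [0.5907, -0.0759, 0.2966]
ee_rot: [-3.141, 0.0, -1.721]
force: [0.4, 0.6, -0.4]
width: 0.0003
```

>>> arm_command --targets '[[[0,0,0],[2,40,0],1],[[0,0,0],[2,40,0],1],[[0,0,0],[1,40,0],1],[[0,0,0],[2,40,0],1],[[0,0,0],[2,35,0],1],[[0,0,0],[0,22,0],1],[[0,0,0],[0,0,0],1]]'

```text
t: 6.55
eef_pos: [0.6001, 0.1432, 0.2963]
ee_rot: [-3.141, 0.0, -1.717]
force: [0.3, -0.8, 0.5]
width: 0.0004
```

Run:
```python
from h import *
o=[]
for n,b in(('top',(200,150,430,322)),('side',(190,130,420,302))):
    im,d=grab_frame(n);np.savez(f"pics/{n}5.npz",im=im,d=d)
    o.append(cv2.resize(im[b[1]:b[3],b[0]:b[2]],(400,300),interpolation=2))
cv2.imwrite('pics/a5.png',np.hstack(o)[:,:,::-1])
m=redmask(im);print(get_state()['eef_pos'])
# push_face from side view: dark pad corners; predicted location
C=np.array([.5677,-.065]);x=np.array([.9884,-.1516]);y=np.array([.1516,.9884])
f=C+.181*y;print('face pred',f)
im0=np.load('pics/side0.npz')['im']
g=cv2.cvtColor(im0,cv2.COLOR_RGB2GRAY)
for sx in(-.019,.019):
  for z in(.045,.087): print('pad corner pred px',proj('side',[*(f+sx*x),z])[0].round(1))
```

```text
[0.59982491 0.14090183 0.29630108]
face pred [0.5951396 0.1139004]
pad corner pred px [235.4 259.2]
pad corner pred px [234.1 238.1]
pad corner pred px [220.6 249.7]
pad corner pred px [219.  228.9]
```

View pics/a5.png

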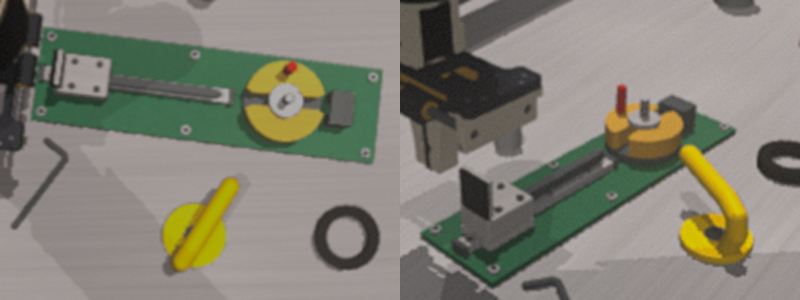

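The top view shows the slot in line with the bar, with the peg on the +x side. I'll check the angle numerically.

Run:
```python
from h import *
im=np.load('pics/top5.npz')['im'];H=cv2.cvtColor(im,cv2.COLOR_RGB2HSV)
y=((H[...,0]>15)&(H[...,0]<32)&(H[...,1]>120)&(H[...,2]>80)).astype('uint8');y[235:]=0;y[:,:330]=0
n,l,st,ce=cv2.connectedComponentsWithStats(y)
c=[ce[i] for i in range(1,n) if st[i,4]>200];print(c)
P=onz('top',np.array(c),.042)[:,:2];v=P[0]-P[1]
print('disc rel jig deg',np.degrees(np.arctan2(v[1],v[0]))+8.72)
m=redmask(im);m[:150]=0;m[240:]=0;n,l,st,ce=cv2.connectedComponentsWithStats(m)
for i in range(1,n):
  if 340<ce[i][0]<400: 
    p=onz('top',ce[i],.074)[0];print(st[i],p,np.degrees(np.arctan2(p[1]+.149,p[0]-.5548))+8.72)
```

```text
[array([363.68539326, 195.40449438]), array([362.13853503, 220.37738854])]
disc rel jig deg 2.8178712122373106
[364 186   6   6  25] [ 0.5876166  -0.15141924  0.074     ] 4.503788923526096
```

The disc is within about 3–4° of line, and the tolerance is 8.6°. I'll descend behind the plate and start the push.

>>> arm_command --targets '[[[0,0,0],[0,0,-20],1],[[0,0,0],[0,0,-25],1],[[0,0,0],[0,0,-13],1],[[0,0,0],[0,0,0],1],[[0,0,0],[-1,-7,0],1],[[0,0,0],[-1,-7,0],1],[[0,0,0],[-0.5,-4,0],1],[[0,0,0],[0,0,0],1]]'

```text
t: 7.45
eef_pos: [0.5975, 0.1221, 0.2395]
ee_rot: [-3.141, 0.001, -1.72]
force: [0.7, 0.4, 0.3]
width: 0.0006
```

```bash
cat > look2.py <<'E'
from h import *
import sys
k=sys.argv[1]
o=[]
for n,b in(('top',(200,150,430,322)),('side',(190,130,420,302))):
    im,d=grab_frame(n);np.savez(f"pics/{n}{k}.npz",im=im,d=d)
    o.append(cv2.resize(im[b[1]:b[3],b[0]:b[2]],(400,300),interpolation=2))
cv2.imwrite(f'pics/a{k}.png',np.hstack(o)[:,:,::-1])
s=get_state();p=s['eef_pos'];print(p,s['ee_rot'],s['force'],s['t'])
r=p[:2]-[.5677,-.065];print('finger jig x,y mm',1000*(r@[.9884,-.1516]),1000*(r@[.1516,.9884]),'est travel',181+9.5-1000*(r@[.1516,.9884]))
E
python3 look2.py 6
```

```text
[0.5975829  0.12273892 0.23923988] [-3.14082381e+00  5.52128178e-04 -1.71915080e+00] [0.17347245 1.04368828 0.76532977] 7.55
finger jig x,y mm 1.0750342765682415 190.09139968261064 est travel 0.4086003173893573
```

View pics/a6.png

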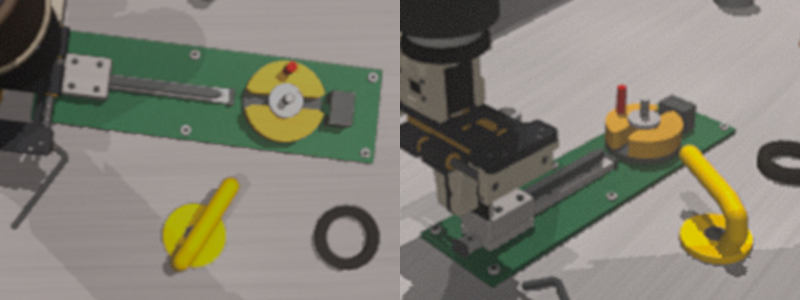

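Fingers are behind the pad on the rail's centreline, at jig x about 1 mm. I'll push along the rail.

>>> arm_command --targets '[[[0,0,0],[-0.6,-4,0],1],[[0,0,0],[-0.6,-4,0],1],[[0,0,0],[-0.6,-4,0],1],[[0,0,0],[-0.6,-4,0],1],[[0,0,0],[-0.6,-4,0],1],[[0,0,0],[-0.6,-4,0],1],[[0,0,0],[-0.6,-4,0],1],[[0,0,0],[-0.6,-4,0],1]]'

```text
t: 8.35
eef_pos: [0.5926, 0.0905, 0.2387]
ee_rot: [3.142, -0.0, -1.719]
force: [-1.4, 3.4, 0.5]
width: 0.0007
```

>>> arm_command --targets '[[[0,0,0],[-0.6,-4,0],1],[[0,0,0],[-0.6,-4,0],1],[[0,0,0],[-0.6,-4,0],1]]'

```text
t: 8.65
eef_pos: [0.5908, 0.0785, 0.2387]
ee_rot: [3.142, -0.0, -1.719]
force: [-1.6, 2.2, 1.5]
width: 0.0005
```

```bash
python3 look2.py 7
```

```text
[0.59080313 0.07816556 0.2386306 ] [ 3.14145653e+00 -4.74539455e-04 -1.71916874e+00] [0.05617533 0.18927473 0.37048453] 8.75
finger jig x,y mm 1.1312372803469568 145.00727605455515 est travel 45.49272394544485
```

View pics/a7.png

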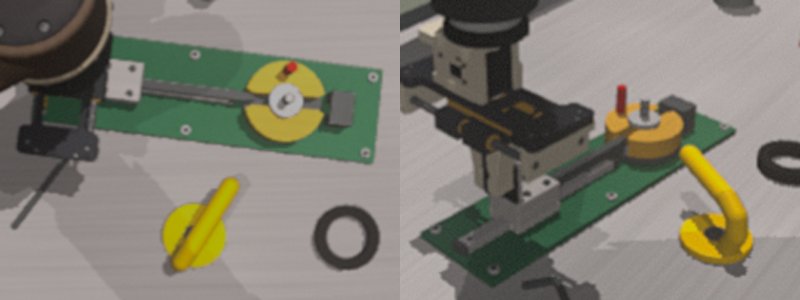

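The bar tip is in the slot mouth, and the force is only about 3 N. I'll carry on.

>>> arm_command --targets '[[[0,0,0],[-0.6,-4,0],1],[[0,0,0],[-0.6,-4,0],1],[[0,0,0],[-0.6,-4,0],1],[[0,0,0],[-0.6,-4,0],1],[[0,0,0],[-0.6,-4,0],1],[[0,0,0],[-0.6,-4,0],1],[[0,0,0],[-0.6,-4,0],1],[[0,0,0],[-0.6,-4,0],1]]'

```text
t: 9.55
eef_pos: [0.586, 0.0465, 0.2386]
ee_rot: [3.141, -0.0, -1.719]
force: [-0.8, 3.2, 0.2]
width: 0.0002
```

>>> arm_command --targets '[[[0,0,0],[-0.6,-4,0],1],[[0,0,0],[-0.6,-4,0],1],[[0,0,0],[-0.6,-4,0],1],[[0,0,0],[-0.6,-4,0],1],[[0,0,0],[-0.6,-4,0],1],[[0,0,0],[-0.6,-4,0],1],[[0,0,0],[-0.6,-4,0],1],[[0,0,0],[-0.6,-4,0],1]]'

```text
t: 10.35
eef_pos: [0.5811, 0.0145, 0.2386]
ee_rot: [3.141, -0.0, -1.719]
force: [-1.3, 2.5, 0.6]
width: 0.0007
```

```bash
python3 look2.py 8
```

```text
[0.5812047  0.01420994 0.23870623] [ 3.14157624e+00 -4.45689192e-04 -1.71902628e+00] [0.12055561 0.60756705 0.1879566 ] 10.45
finger jig x,y mm 1.3398225155885013 80.3384176257179 est travel 110.1615823742821
```

View pics/a8.png

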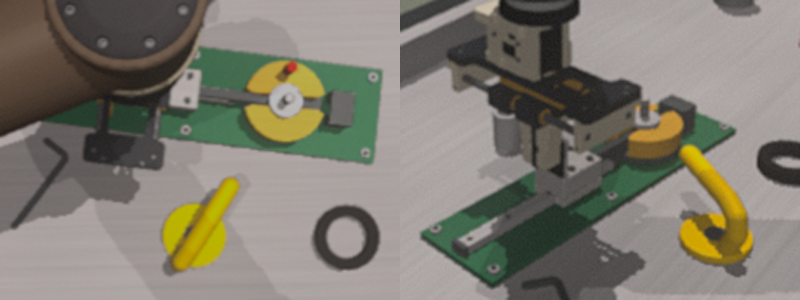

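The bar is going through the disc, with travel about 110 mm. I'll push on, then slow down near the stop.

>>> arm_command --targets '[[[0,0,0],[-0.6,-4,0],1],[[0,0,0],[-0.6,-4,0],1],[[0,0,0],[-0.6,-4,0],1],[[0,0,0],[-0.6,-4,0],1],[[0,0,0],[-0.6,-4,0],1],[[0,0,0],[-0.6,-4,0],1],[[0,0,0],[-0.4,-2.5,0],1],[[0,0,0],[-0.3,-2,0],1]]'

```text
t: 11.25
eef_pos: [0.577, -0.0139, 0.2387]
ee_rot: [-3.141, 0.0, -1.719]
force: [0.2, 2.6, 1.1]
width: 0.0001
```

>>> arm_command --targets '[[[0,0,0],[-0.2,-1,0],1],[[0,0,0],[-0.2,-1,0],1]]'

```text
t: 11.45
eef_pos: [0.5767, -0.0156, 0.2387]
ee_rot: [-3.141, 0.0, -1.719]
force: [0.3, 2.3, 0.8]
width: 0.0005
```

>>> arm_command --targets '[[[0,0,0],[-0.2,-1,0],1],[[0,0,0],[-0.2,-1,0],1]]'

```text
t: 11.65
eef_pos: [0.5764, -0.0176, 0.2387]
ee_rot: [-3.141, 0.0, -1.719]
force: [0.5, 1.6, 0.7]
width: 0.0005
```

>>> arm_command --targets '[[[0,0,0],[-0.2,-1,0],1],[[0,0,0],[-0.2,-1,0],1]]'

```text
t: 11.85
eef_pos: [0.576, -0.0196, 0.2387]
ee_rot: [-3.141, 0.0, -1.719]
force: [2.3, 2.7, -1.4]
width: 0.0007
```

>>> arm_command --targets '[[[0,0,0],[-0.1,-1,0],1]]'

```text
t: 11.95
eef_pos: [0.5758, -0.0206, 0.2387]
ee_rot: [-3.141, 0.0, -1.719]
force: [1.5, 2.7, 0.6]
width: 0.0004
```

>>> arm_command --targets '[[[0,0,0],[-0.1,-1,0],1]]'

```text
t: 12.05
eef_pos: [0.5758, -0.0212, 0.2388]
ee_rot: [-3.141, 0.001, -1.719]
force: [0.6, 10.4, 0.6]
width: 0.0007
```

>>> arm_command --targets '[[[0,0,0],[0,-0.4,0],1],[[0,0,0],[0,0,0],1]]'

```text
t: 12.25
eef_pos: [0.5758, -0.0212, 0.2388]
ee_rot: [-3.141, 0.002, -1.719]
force: [1.1, 7.9, 0.9]
width: 0.0007
```

```bash
python3 look2.py 9
```

```text
[ 0.57577755 -0.02120321  0.23876444] [-3.14083642e+00  1.45634458e-03 -1.71887207e+00] [0.36305764 9.16851822 1.1826295 ] 12.35
finger jig x,y mm 1.3442552332026851 44.51330633858622 est travel 145.98669366141377
```

View pics/a9.png

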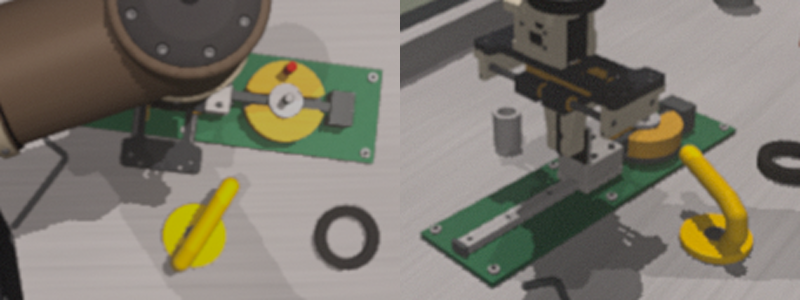

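The force holds steady at 8–10 N and the estimated travel is 146 mm, so the sled is against its stop, with the bar visible right up into the keeper. I'll retreat, lift, and check.

>>> arm_command --targets '[[[0,0,0],[0.5,4,0],1],[[0,0,0],[1.5,10,0],1],[[0,0,0],[1.5,10,0],1],[[0,0,0],[0,0,25],1],[[0,0,0],[0,0,35],1],[[0,0,0],[4,30,30],1],[[0,0,0],[6,40,0],1],[[0,0,0],[6,40,0],1]]'

```text
t: 13.15
eef_pos: [0.5951, 0.1135, 0.3302]
ee_rot: [-3.14, 0.001, -1.72]
force: [0.2, -0.3, -1.3]
width: 0.0005
```

>>> arm_command --targets '[[[0,0,0],[0,40,0],1],[[0,0,0],[0,30,0],1],[[0,0,0],[0,0,0],1],[[0,0,0],[0,0,0],1]]'

```text
t: 13.55
eef_pos: [0.5947, 0.1832, 0.3282]
ee_rot: [3.141, -0.001, -1.717]
force: [-0.5, 0.5, -0.3]
width: 0.0004
```

```bash
python3 look2.py 10
python3 - <<'E'
from h import *
# pad top edge midpoint compare: predicted at 145
C=np.array([.5677,-.065]);x=np.array([.9884,-.1516]);y=np.array([.1516,.9884])
for n in('side','top'):
  im=np.load(f'pics/{n}10.npz')['im'].copy()
  for t in(.135,.145):
    f=C+(.181-t)*y
    q=np.array([proj(n,[*(f+sx*x),z])[0] for sx,z in((-.019,.045),(-.019,.087),(.019,.087),(.019,.045))]);print(n,t,q.round(1).tolist())
im=np.load('pics/side10.npz')['im'];cv2.imwrite('pics/z10.png',cv2.resize(im[150:290,230:400],(730,600),interpolation=2)[:,:,::-1])
E
```

```text
[0.59483128 0.1817745  0.3284238 ] [ 3.14101278e+00 -6.41870058e-04 -1.71880623e+00] [-0.32793742 -0.22189497  0.37327754] 13.65
finger jig x,y mm -10.59445273883759 248.02501647032005 est travel -57.525016470320054
side 0.135 [[291.8, 227.2], [292.1, 207.4], [276.9, 199.9], [277.0, 219.4]]
side 0.145 [[295.5, 225.1], [295.9, 205.3], [280.8, 198.0], [280.7, 217.4]]
top 0.135 [[295.0, 208.7], [295.5, 206.6], [298.0, 186.3], [297.4, 189.4]]
top 0.145 [[300.1, 209.4], [300.9, 207.3], [303.4, 187.0], [302.5, 190.0]]
```

View pics/a10.png

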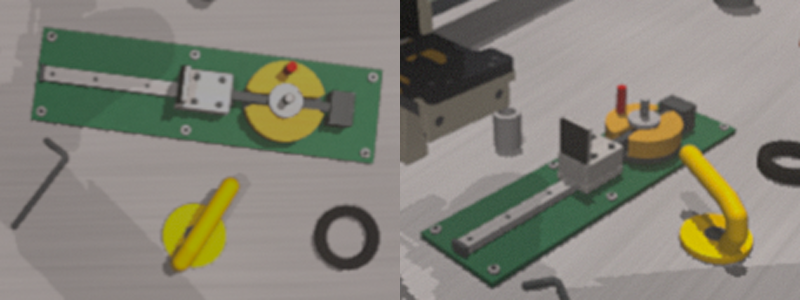

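View pics/z10.png

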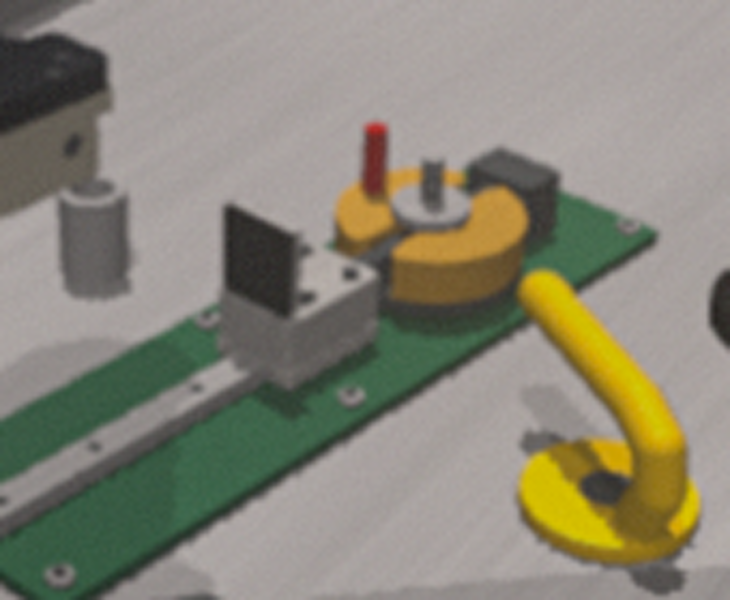

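The pad's top corners are at about (283,198) and (299,205). The prediction for 145 mm travel is (281,198) and (296,205). The bar runs through the slot into the keeper, and the loose parts haven't moved. Handing in.

```bash
python3 -c "
from station import *
print(job_done())"
```

```text
the job is handed in; nothing more can be done
None
```

The spindle is locked: the slot is lined up, and the sled is fully home with the bar through the disc and into the keeper. I handed the job in at about 13.7 s of the 54 s allowed.

- **Disc:** With the closed fingertips I pushed the peg about 80° counter-clockwise, to disc ≈ π. Checked before the sled moved, it was 3–4.5° off line, inside the 8.6° tolerance.
- **Sled:** I pushed the sled by the rubber pad at about 3 N until it met its stop, where the force rose to about 8–10 N. Travel estimated from the finger position was 146 mm, against 145 mm nominal.
- **Last views:** With the arm clear, the pad sits within 2–4 pixels of where 145 mm travel should put it. The handle, sleeve, bumper and hex key look unmoved.
- **One disagreement:** At the start the pad appeared about 6 pixels (roughly 10 mm) further along than the fully-back position would put it. I took this as the sled not starting quite fully back and did not check it further. It did not affect the result.

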